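# Jog two sample vials out of the bench feeder

### The job

Let two vials, one after the other, roll out of the feeder into the grey catch tray: feel for the jog lever under the clear shield and tilt it towards the tray's side as far as it goes, hold it until a vial has rolled out, let it spring back to the middle so that the next vial moves up, then do the same once more. Push gently, let nothing out of the other lane, keep the third vial back, and leave the lever centred and everything around undisturbed.

Things in the scene. Friction and masses are not known exactly. Their poses are not given: they have to be found in the camera images.
- station: Vial feeder fixed to the bench; origin: centre of its underside; x points away from the robot's side, y left, z up. Base plate 230 x 300 mm; on it, on the robot's side, a rail with the white lever pod. Behind it (x -6 to 66 mm) two lanes slope 10 degrees down from the middle, one to +y, one to -y, mouths at y +-154, floor there z 45 mm. Three vials in each, behind a steel gate.
- lever_zone (a point): Middle of the stretch where the lever's knob may stand: station x -91, y 0, z 150 mm. The pod (55 x 100 mm, x -70 to -15, top z 82) is clamped along its rail up to 20 mm to either side, so the knob is at y -20 to +20: its place is not reported, find it by touch or sight. The knob is a black round bar 20 mm thick, 55 mm long, leaning 31 degrees to the robot, this height being its middle.
- shield_edge (a point): Middle of the robot-side edge of the fixed clear acrylic shield over the feeder, at station x -137, z 300 mm (its underside; 18 mm thick with its aluminium rim). It spans x -137 to +113, y +-130 mm, on two posts at x 100, y +-125, open below. It bars a tool pointing straight down from the lever: reach in from the robot's side with the tool leaning 30 to 45 degrees.
- gate_left (a point): Foot of the left (+y) lane's gate, mid-width, where it holds the front vial; the right one mirrors it in y. Tilting the lever to a side lifts that side's gate 21 mm while a blade rises to keep the second vial back; the vial rolls out in about 1 s; let go sooner, the gate lands on it. On recentring the next moves up in 0.5 s. Gates: station x 0 to 80, y +-70 to 110, up to z 0.14 m.
- jog (a joint): Spring-centred jog lever (rad): 0 upright, + tilted to the station's +y, - to -y, hard stops at +-0.40; hinge along x, 60 mm below the knob's middle, so the knob goes 23 mm sideways. The spring gives way at up to 7.5 N, at the stop it turns hard: hold with 11 to 18 N, over 35 N breaks it; meet it at 30 mm/s or less. It frees the vial only beyond 0.38; let go, it recentres by itself.
- tray: Grey open catch tray, fixed to the bench, 96 x 112 mm (x, y), 36 mm high, 4 mm walls, floor a shallow V lowest along its middle; origin at the centre of its underside. It stands before the mouth of one of the lanes, on the left or the right; its axes are the station's.
- carton: Closed paper carton of 96 x 112 x 34 mm, fixed before the mouth of the other lane; origin at the centre of its underside. Bystander.
- reagent: White-bodied reagent jar with red cap, 64 mm diameter, 130 mm high, loose bystander; origin at the centre of its underside.
- microplate: White microplate with a grid of wells, 85 x 127 x 15 mm, loose bystander; origin at the centre of its underside.
- vial_l1_c (a point): Centre of the front vial, against the gate, in the left lane (+y/-y of the station: left = +y). An amber glass vial with white cap lying along the station's x, 24 mm diameter, 60 mm long, about 25 g; it rolls.
- vial_l2_c (a point): Centre of the second vial in the left lane (+y/-y of the station: left = +y). An amber glass vial with white cap lying along the station's x, 24 mm diameter, 60 mm long, about 25 g; it rolls.
- vial_l3_c (a point): Centre of the third (innermost) vial in the left lane (+y/-y of the station: left = +y). An amber glass vial with white cap lying along the station's x, 24 mm diameter, 60 mm long, about 25 g; it rolls.
- vial_r1_c (a point): Centre of the front vial, against the gate, in the right lane (+y/-y of the station: left = +y). An amber glass vial with white cap lying along the station's x, 24 mm diameter, 60 mm long, about 25 g; it rolls.
- vial_r2_c (a point): Centre of the second vial in the right lane (+y/-y of the station: left = +y). An amber glass vial with white cap lying along the station's x, 24 mm diameter, 60 mm long, about 25 g; it rolls.
- vial_r3_c (a point): Centre of the third (innermost) vial in the right lane (+y/-y of the station: left = +y). An amber glass vial with white cap lying along the station's x, 24 mm diameter, 60 mm long, about 25 g; it rolls.
Mind the look-alikes: they are no part of the job. Leave any pink or yellow look-alike of the tray alone.

How it is judged:
By the outcome, as a careful person would: the job done as asked, in the order asked, and still so for the second after the job is handed in, with the robot touching nothing.
It also fails if it takes over 54 s, if anything falls off the work surface, if the arm or the gripper's body presses on something with over 40 N, if the wrist force passes 120 N, or if a joint passes its speed limit or range.

### The arm

A 6-joint arm with a two-finger parallel gripper is mounted at the origin on the work surface. World frame = base frame: x ahead of the robot, y to its left, z up, the work surface at z = 0. Lengths are in m, angles in rad, forces in N, time in s.
With the tool pointing down it reaches from about 0.225 to 0.875 m from the base axis. Payload 3.4 kg.
Tool frame: the origin (TCP) lies where the fingers leave the gripper's body, on its centre line; the fingertips stand 73 mm ahead of it and the grasp point (between the pads) lies 54 mm ahead of it; z points along the fingers, y is the direction in which the jaws open and shut (so a half turn about z gives the same grasp; the last joint's range is limited). The gripper opens to 85 mm and grips with 20 to 120 N. Pads are 22 mm wide; open, the fingers measure 114 mm over their backs; the gripper's body (76 mm by 85 mm) begins 54 mm behind the grasp point. The pads swing forward as they close: fully open they stand 13 mm farther back than shut.
Start: joints at [1.129, 0.276, 1.505, -0, 1.361, -0.121], TCP at [0.181, 0.546, 0.304] pointing down, gripper open.
Joint ranges: [-2.89, 2.89], [-0.75, 2.08], [0.22, 2.7], [-1.18, 4.32], [0.11, 2.71], [-2.7, 2.7]. Speed limits (rad/s): [2.57, 2.57, 3.14, 3.14, 3.14, 3.14].

### API

Orientations are given as a unit quaternion [w, x, y, z].
In Python, from rig import manip gives the robot as it stands. The module is installed in compiled form; this text tells all that it offers.
- The arm moves only by the tool move_arm, never from a script. Its argument "series" is a list that holds one entry, the list of rows, each a list of 7 numbers: the shift along the world's x, y, z in m, then the turn, a rotation vector about the world's x, y, z in rad, then the finger opening in m, from 0 to 0.0854. A call has 1 to 20 rows; each row shifts and turns the commanded pose from where the row before left it; what a row does not reach is not made up. A row lasts 1/12 s, in which the tool goes at most 41.7 mm and 7.16 degrees, less where a joint would pass 70% of its speed; a pose out of reach is approached as far as the arm can. A call with a gripper value outside its range is refused whole. The fingers move at their own pace and stop on an object; "newtons" is the grip in N (left out, the last holds). Time passes only in rows, so rows that do not move let the fingers close. It gives the time, the measured TCP pose, the force and the opening at its end, in the units of the state.
- manip.get_state(): the state, without advancing time (a new reading comes with each control period).
- manip.get_image(name): name is "side" or "top" or "wrist"; returns a dict with "color" (480x640x3 uint8, red, green, blue), "fx", "fy", "cx", "cy" (pixels), "R" (3x3) and "t" (3): a world point X has camera coordinates R X + t; the wrist camera has in their place "tool_from_camera" (4x4, takes a point from camera to tool coordinates, whose origin is the TCP and whose axes are the flange's). Camera axes: x right, y down, z forward; pixel columns grow to the right and rows downward; lengths in m; the calibration is good to about 2 mm. The wrist camera is an equidistant fisheye: a pixel r from the principal point sees the ray r / f radians off the axis. A picture is of the moment at which its call begins: read the wrist's pose just before it. There is no depth.
- manip.sign_off(): hands the job in, once; it reports no verdict.
The state is a dict: "clock": time; "qpos": joint angles; "qd": joint speeds; "effort": joint torques, N m; "position": TCP position; "ee_rot": TCP orientation; "contact_force": force on the tool from outside, world axes, zero at the start; "moment": the same for the moment, N m; "width": finger opening in m.
Only numpy, scipy, OpenCV 4.12 (cv2) and the standard library are available. Lean on these libraries where they do the work, as an engineer would, in place of code of your own. Each camera call takes 0.05 s, during which the arm holds its last target.

## Working session

There is one attempt and no reset: what is moved stays moved. The work goes in short steps, Python scripts to look and compute and a tool call to move; the robot and the scene stay as the last step left them, time stands still between calls to the robot, and variables do not carry over. Pictures are saved under pics/ and viewed, and the job is handed in when it is done.

Besides the shell and the picture viewer there is one more tool, called after "Emit:" by a JSON object that holds its "op" and its "data". move_arm: Moves the arm, as the interface text tells. Its arguments: {"type":"object","properties":{"series":{"type":"array"},"newtons":{"type":"number"}},"required":["series"]}

```bash
mkdir -p pics; python3 - <<'E'
from rig import manip
import cv2,numpy as np
s=manip.get_state();print(s)
for n in("side","top","wrist"):
    d=manip.get_image(n);cv2.imwrite(f"pics/{n}0.png",d["color"][:,:,::-1])
    print(n,{k:(np.round(v,4).tolist() if k!="color" else 0) for k,v in d.items()})
E
```

```text
{'clock': 0.0, 'qpos': array([ 1.12900322e+00,  2.76569250e-01,  1.50610389e+00, -3.12020255e-05,
        1.36071556e+00, -1.21029822e-01]), 'qd': array([1.74920058e-03, 2.01416865e-04, 1.09925029e-03, 7.43732965e-04,
       1.69685750e-03, 4.62074204e-05]), 'effort': array([ 1.33186477e-03, -4.16788208e+01, -2.45804268e+01,  8.67301878e-05,
        1.10039554e-02,  1.50334768e-05]), 'position': array([0.18115274, 0.54530386, 0.30306593]), 'ee_rot': array([-2.34737057e-04,  1.59691674e-01,  9.87166532e-01, -8.66936730e-04]), 'contact_force': array([ 0.2954552 ,  0.21559381, -0.50522918]), 'moment': array([-0.01970157, -0.02059126,  0.0174847 ]), 'width': 0.08558385310247683}
side {'color': 0, 'fx': 581.7495, 'fy': 581.7495, 'cx': 328.5081, 'cy': 236.4233, 'R': [[0.149, -0.9888, -0.008], [-0.7399, -0.1061, -0.6643], [0.656, 0.1049, -0.7474]], 't': [-0.0734, 0.5504, 1.2771]}
top {'color': 0, 'fx': 523.9172, 'fy': 523.9172, 'cx': 321.631, 'cy': 240.8309, 'R': [[0.01, -0.9999, 0.0084], [-0.9864, -0.0112, -0.1638], [0.1639, -0.0067, -0.9865]], 't': [-0.0079, 0.612, 1.3838]}
wrist {'color': 0, 'fx': 371.6483, 'fy': 371.6483, 'cx': 320.7383, 'cy': 239.257, 'tool_from_camera': [[-0.0004, -0.9583, -0.2858, 0.0735], [1.0, -0.0001, -0.0011, -0.0003], [0.001, -0.2858, 0.9583, -0.0696], [0.0, 0.0, 0.0, 1.0]]}
```

View pics/side0.png

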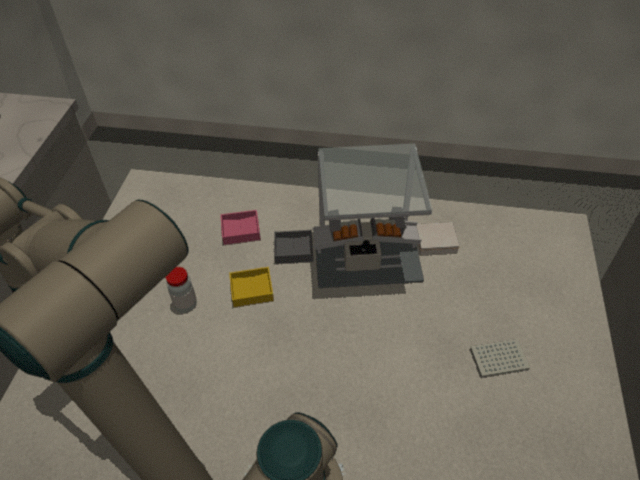

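View pics/top0.png

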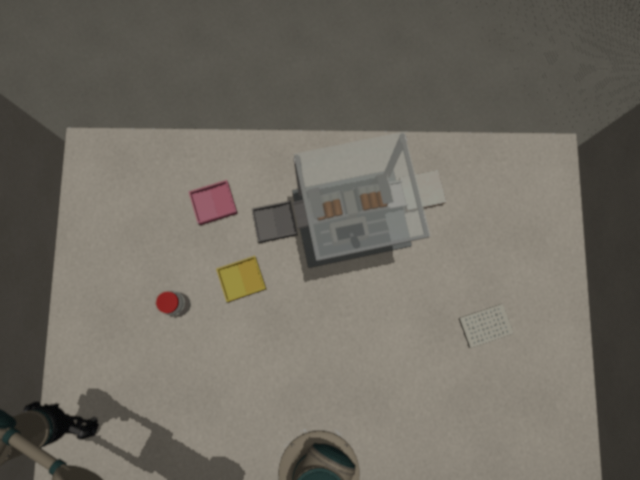

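View pics/wrist0.png

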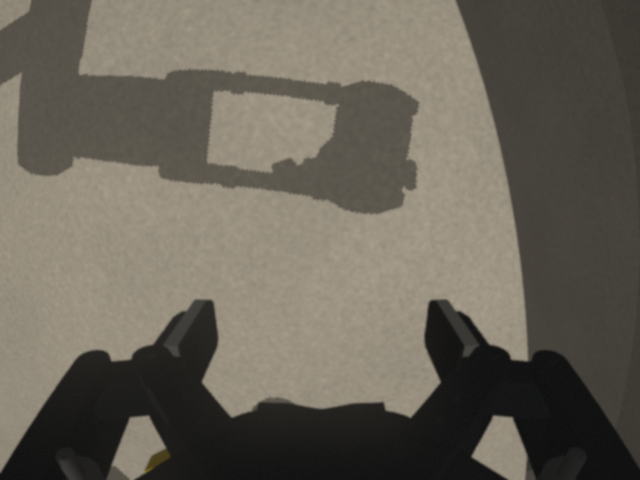

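The grey tray (side ~(293,247), top ~(274,222)) is on the station's left (+y) and the carton is on the right. The jar, microplate and the pink and yellow trays stand away from it. Next I'll enlarge the station.

```bash
python3 - <<'E'
import cv2
a=cv2.imread("pics/side0.png")[135:305,260:475];cv2.imwrite("pics/sidez.png",cv2.convertScaleAbs(cv2.resize(a,(774,612))[:600],alpha=1.4))
a=cv2.imread("pics/top0.png")[125:275,245:455];cv2.imwrite("pics/topz.png",cv2.convertScaleAbs(cv2.resize(a,(798,570)),alpha=1.4))
E
```

```text
(no output)
```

View pics/sidez.png

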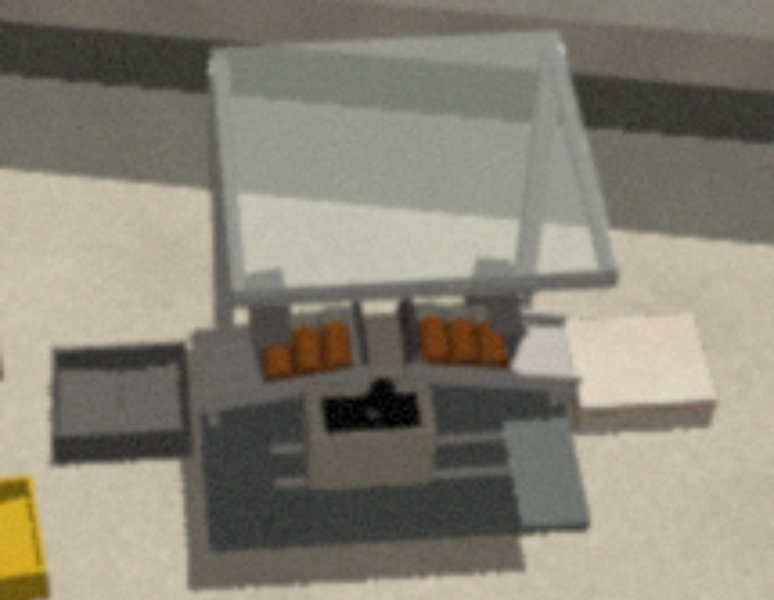

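View pics/topz.png

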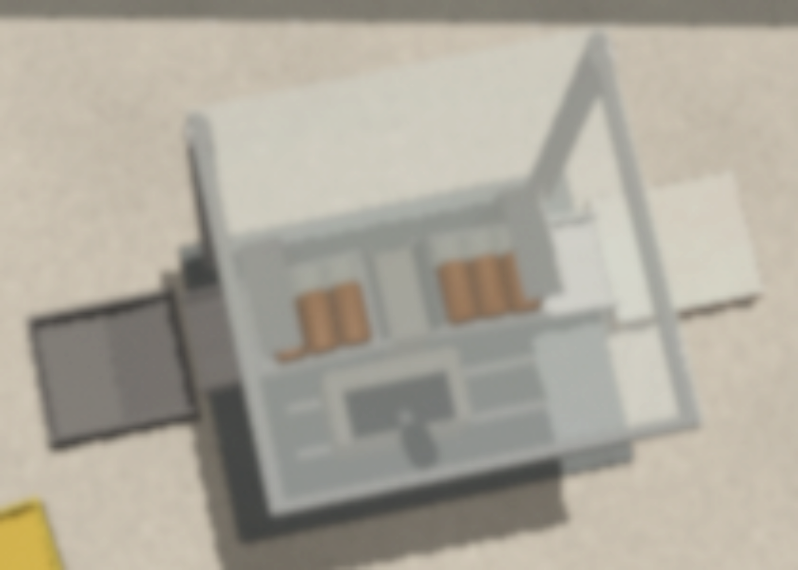

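The side crop shows shield corners at (233,303), (617,280), (212,52) and (560,35), base corners at (210,550) and (590,527), and the knob at about (380,388). In the top crop the knob is at about (420,447). I'll fit the station pose to these points.

```bash
cat > h.py <<'E'
import numpy as np
C={"side":(581.7495,328.5081,236.4233,[[0.149,-0.9888,-0.008],[-0.7399,-0.1061,-0.6643],[0.656,0.1049,-0.7474]],[-0.0734,0.5504,1.2771]),
"top":(523.9172,321.631,240.8309,[[0.01,-0.9999,0.0084],[-0.9864,-0.0112,-0.1638],[0.1639,-0.0067,-0.9865]],[-0.0079,0.612,1.3838])}
def proj(c,X):
    f,cx,cy,R,t=C[c];p=np.array(R)@X+np.array(t);return np.array([cx+f*p[0]/p[2],cy+f*p[1]/p[2]])
def ray(c,u,v):
    f,cx,cy,R,t=C[c];R=np.array(R);d=R.T@np.array([(u-cx)/f,(v-cy)/f,1]);return -R.T@np.array(t),d
def onplane(c,u,v,z):
    o,d=ray(c,u,v);return o+d*(z-o[2])/d[2]
Z={"top":lambda u,v:(245+u/3.8,125+v/3.8),"side":lambda u,v:(260+u/3.6,135+v/3.6)}
def W(p,X):
    c,s=np.cos(p[2]),np.sin(p[2]);return np.array([p[0]+c*X[0]-s*X[1],p[1]+s*X[0]+c*X[1],X[2]])
E
python3 - <<'E'
from h import *
from scipy.optimize import least_squares
O=[("top",272,517,(-.137,.13,.318)),("top",697,427,(-.137,-.13,.318)),("top",193,115,(.113,.13,.318)),("top",600,33,(.113,-.13,.318)),
("side",233,303,(-.137,.13,.300)),("side",617,283,(-.137,-.13,.300)),("side",212,50,(.113,.13,.318)),("side",560,35,(.113,-.13,.318)),
("side",210,550,(-.115,.15,.005)),("side",590,527,(-.115,-.15,.005)),("top",632,462,(-.115,-.15,.008)),("top",240,542,(-.115,.15,.008))]
def r(p):return np.concatenate([proj(c,W(p,np.array(X)))-Z[c](u,v) for c,u,v,X in O])
s=least_squares(r,[.7,0,.1],loss='soft_l1');p=s.x;print(p.round(4));print(r(p).reshape(-1,2).round(1))
def st(X):
    c,s_=np.cos(p[2]),np.sin(p[2]);d=X[:2]-p[:2];return np.array([c*d[0]+s_*d[1],-s_*d[0]+c*d[1],X[2]])
for n,(c,u,v,z) in {"knobtopview":("top",420,447,.15),"knobend side":("side",380,388,.17),"podL":("side",307,385,.082),"podR":("side",437,380,.082),"tray":("top",115,370,.03),"podLt":("top",325,378,.082),"podRt":("top",460,350,.082)}.items():
    X=onplane(c,*Z[c](u,v),z);print(n,X.round(4),st(X).round(4))
a,d1=ray("top",*Z["top"](420,447));b,d2=ray("side",*Z["side"](381,388))
k=np.linalg.lstsq(np.c_[d1,-d2],b-a,rcond=None)[0];print(a+k[0]*d1,b+k[1]*d2,st(a+k[0]*d1))
E
```

```text
[ 0.6843 -0.0853  0.2165]
[[-0.5 -0.1]
 [ 2.  -0.1]
 [-2.  -0.8]
 [ 1.7 -1.2]
 [-0.4  1.9]
 [ 0.2  1.6]
 [-0.5 -0.8]
 [-0.3 -1.4]
 [-0.2 -0.1]
 [ 0.3  0.1]
 [ 0.7  0.5]
 [-0.4  1.1]]
knobtopview [ 0.5918 -0.087   0.15  ] [-0.0907  0.0182  0.15  ]
knobend side [ 0.5811 -0.0861  0.17  ] [-0.1009  0.0214  0.17  ]
podL [ 0.6527 -0.0244  0.082 ] [-0.0178  0.0663  0.082 ]
podR [ 0.6724 -0.1247  0.082 ] [-0.0201 -0.0359  0.082 ]
tray [0.6662 0.1284 0.03  ] [0.0282 0.2127 0.03  ]
podLt [ 0.6517 -0.0247  0.082 ] [-0.0188  0.0663  0.082 ]
podRt [ 0.6731 -0.1204  0.082 ] [-0.0185 -0.0318  0.082 ]
[ 0.59026074 -0.08631659  0.15965697] [ 0.59024903 -0.08625075  0.15965029] [-0.09205569  0.01924157  0.15965697]
```

```bash
cat >> h.py <<'E'
P=np.array([.6843,-.0853,.2165])
def tgt(lean):
    from scipy.spatial.transform import Rotation as Ro
    l=np.radians(lean);s,c=np.sin(l),np.cos(l)
    M=np.array([[-c,0,s],[0,1,0],[-s,0,-c]])
    return Ro.from_euler('z',P[2]).as_matrix()@M
def goal(sx,sy,sz,back,lean=43):
    R=tgt(lean);return W(P,np.array([sx,sy,sz]))-R[:,2]*back
E
python3 - <<'E'
from h import *
from rig import manip
from scipy.spatial.transform import Rotation as Ro
s=manip.get_state();q=s["ee_rot"];R0=Ro.from_quat([q[1],q[2],q[3],q[0]])
for flip in(0,1):
    R1=Ro.from_matrix(tgt(43)@np.diag([-1,-1,1]) if flip else tgt(43))
    v=(R1*R0.inv()).as_rotvec();print(v,np.linalg.norm(v)/.12)
    print(Ro.from_matrix(R1.as_matrix()).as_quat())
print("tool x now",R0.as_matrix()[:,0])
for b in(.2,.063):
    g=goal(-.091,-.035,.15,b);print(b,g,g-s["position"])
for n,(u,v,z) in {"jar":(168,302,.13),"yel":(242,280,.03)}.items():print(n,onplane("top",u,v,z))
print("zdir",tgt(43)[:,2],"ydir",tgt(43)[:,1])
E
```

```text
[-0.03824388 -0.75849274  0.51210723] 7.63320432907178
[-0.10052111  0.92497154  0.03959632  0.36435598]
[ 0.99786721 -0.05385497 -2.44679681] 22.025007801499143
[ 0.92497154  0.10052111  0.36435598 -0.03959632]
tool x now [-9.48984936e-01  3.15321350e-01  1.93159715e-04]
0.2 [ 0.46972735 -0.16833126  0.29627074] [ 0.28853651 -0.71373115 -0.00696192]
0.063 [ 0.56097994 -0.1482605   0.19607528] [ 0.3797891  -0.6936604  -0.10715737]
jar [0.43762584 0.38603374 0.13      ]
yel [0.50417726 0.21555416 0.03      ]
zdir [ 0.6660773   0.14650188 -0.7313537 ] ydir [-0.21481265  0.97665527  0.        ]
```

Emit:
{"op": "move_arm", "data": {"series": [[[0.0144,-0.0357,0.002,-0.0019,-0.0379,0.0256,0],[0.0144,-0.0357,0.002,-0.0019,-0.0379,0.0256,0],[0.0144,-0.0357,0.002,-0.0019,-0.0379,0.0256,0],[0.0144,-0.0357,0.002,-0.0019,-0.0379,0.0256,0],[0.0144,-0.0357,0.002,-0.0019,-0.0379,0.0256,0],[0.0144,-0.0357,0,-0.0019,-0.0379,0.0256,0],[0.0144,-0.0357,0,-0.0019,-0.0379,0.0256,0],[0.0144,-0.0357,0,-0.0019,-0.0379,0.0256,0],[0.0144,-0.0357,0,-0.0019,-0.0379,0.0256,0],[0.0144,-0.0357,0,-0.0019,-0.0379,0.0256,0],[0.0144,-0.0357,0,-0.0019,-0.0379,0.0256,0],[0.0144,-0.0357,0,-0.0019,-0.0379,0.0256,0],[0.0144,-0.0357,0,-0.0019,-0.0379,0.0256,0],[0.0144,-0.0357,0,-0.0019,-0.0379,0.0256,0],[0.0144,-0.0357,0,-0.0019,-0.0379,0.0256,0],[0.0144,-0.0357,0,-0.0019,-0.0379,0.0256,0],[0.0144,-0.0357,0,-0.0019,-0.0379,0.0256,0],[0.0144,-0.0357,0,-0.0019,-0.0379,0.0256,0],[0.0144,-0.0357,0,-0.0019,-0.0379,0.0256,0],[0.0144,-0.0357,0,-0.0019,-0.0379,0.0256,0]]]}}

```text
clock: 1.82
position: [0.4478, -0.0871, 0.3188]
ee_rot: [0.314, -0.067, 0.946, 0.038]
contact_force: [0.5, 0.9, -0.4]
width: -0.0001
```

```bash
cat > chk.py <<'E'
from h import *
from rig import manip
from scipy.spatial.transform import Rotation as Ro
def chk(by=-.035,back=.063):
    s=manip.get_state();q=s["ee_rot"];R0=Ro.from_quat([q[1],q[2],q[3],q[0]])
    R=R0.as_matrix();tip=s["position"]+R[:,2]*.073
    c,n=np.cos(P[2]),np.sin(P[2]);M=np.array([[c,n,0],[-n,c,0],[0,0,1]])
    print("t",round(s["clock"],2),"w",round(s["width"],4),"tip st",(M@(tip-[P[0],P[1],0])).round(4),"F st",(M@s["contact_force"]).round(2),"q",s["qpos"].round(2))
    print("rotleft",(Ro.from_matrix(tgt(43))*R0.inv()).as_rotvec().round(4),"to goal",(goal(-.091,by,.15,back)-s["position"]).round(4))
    return s
E
python3 - <<'E'
from chk import *
import cv2
chk()
for n in("wrist","side"):
    cv2.imwrite(f"pics/{n}1.png",manip.get_image(n)["color"][:,:,::-1])
E
```

```text
t 1.82 w -0.0001 tip st [-0.1875  0.0479  0.2605] F st [ 0.65  0.79 -0.44] q [-0.64 -0.12  2.07  0.64  0.84 -2.7 ]
rotleft [-0.0089 -0.1104  0.0638] to goal [ 0.1132 -0.0612 -0.1227]
```

View pics/wrist1.png

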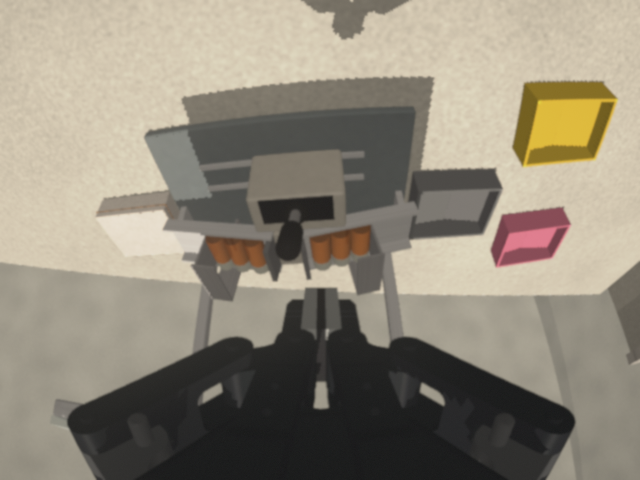

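View pics/side1.png

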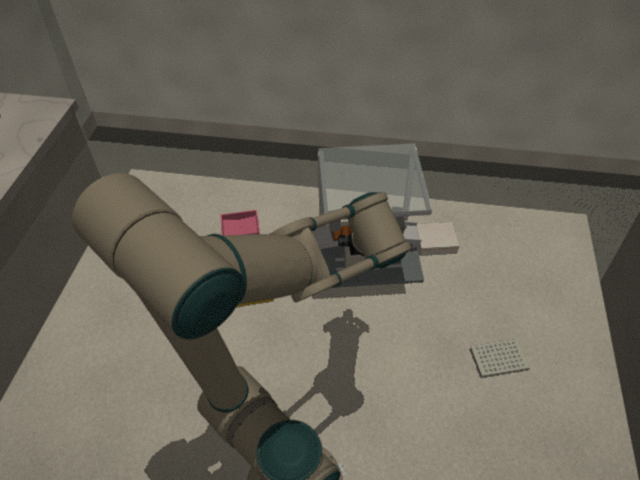

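The wrist view shows the knob at (290,240), vials on both sides and the tray on the right (station +y). Joint 6 has reached its range end, so I'll turn the tool a quarter turn about its own axis and push with the flat side of the fingers.

Emit:
{"op": "move_arm", "data": {"series": [[[0,-0.005,0,0.066,0.014,-0.073,0],[0,-0.005,0,0.066,0.014,-0.073,0]]]}}

```text
clock: 2.08
position: [0.4491, -0.0948, 0.3203]
ee_rot: [0.307, 0.021, 0.948, 0.078]
contact_force: [0.1, -0.0, 0.2]
width: 0.0001
```

```bash
python3 - <<'E'
from chk import *
s=chk()
q=s["ee_rot"];R0=Ro.from_quat([q[1],q[2],q[3],q[0]]);T=tgt(43)
A=T.copy();A[:,0]=T[:,1];A[:,1]=-T[:,0]
B=T.copy();B[:,0]=-T[:,1];B[:,1]=T[:,0]
for X in(A,B,T@np.diag([-1,-1,1])):
    v=(Ro.from_matrix(X)*R0.inv()).as_rotvec();print(v,np.linalg.norm(v)/.12)
E
```

```text
t 2.08 w 0.0001 tip st [-0.1879  0.0416  0.2619] F st [ 0.08 -0.04  0.17] q [-0.68 -0.11  2.05  0.66  0.88 -2.55]
rotleft [-0.1462 -0.1408  0.198 ] to goal [ 0.1119 -0.0535 -0.1242]
[ 0.83596654  0.09490776 -1.00589156] 10.928001022975067
[-1.13646133 -0.33137151  1.40348641] 15.300520947658983
[ 1.80773496  0.3850039  -2.20718934] 23.99047624587713
```

Emit:
{"op": "move_arm", "data": {"series": [[[0.0017,-0.0061,-0.002,0.0697,0.0079,-0.0838,0],[0.0017,-0.0061,-0.002,0.0697,0.0079,-0.0838,0],[0.0017,-0.0061,-0.002,0.0697,0.0079,-0.0838,0],[0.0017,-0.0061,-0.002,0.0697,0.0079,-0.0838,0],[0.0017,-0.0061,-0.002,0.0697,0.0079,-0.0838,0],[0.0017,-0.0061,-0.002,0.0697,0.0079,-0.0838,0],[0.0017,-0.0061,-0.002,0.0697,0.0079,-0.0838,0],[0.0017,-0.0061,-0.002,0.0697,0.0079,-0.0838,0],[0.0017,-0.0061,-0.002,0.0697,0.0079,-0.0838,0],[0.0017,-0.0061,-0.002,0.0697,0.0079,-0.0838,0],[0.0017,-0.0061,-0.002,0.0697,0.0079,-0.0838,0],[0.0017,-0.0061,-0.002,0.0697,0.0079,-0.0838,0],[0,0,0,0,0,0,0],[0,0,0,0,0,0,0]]]}}

```text
clock: 3.25
position: [0.4697, -0.1675, 0.2965]
ee_rot: [0.23, 0.581, 0.727, 0.284]
contact_force: [-0.0, -0.7, 0.2]
width: -0.0001
```

```bash
sed -i 's/rotleft",(Ro.from_matrix(tgt(43))/rotleft",(Ro.from_matrix(tgtA())/' chk.py; cat >> h.py <<'E'
def tgtA():
    T=tgt(43);A=T.copy();A[:,0]=T[:,1];A[:,1]=-T[:,0];return A
E
python3 - <<'E'
from chk import *
import cv2
chk();
for n in("wrist","top"):
    cv2.imwrite(f"pics/{n}2.png",manip.get_image(n)["color"][:,:,::-1])
E
```

```text
t 3.25 w -0.0001 tip st [-0.1775 -0.0342  0.243 ] F st [-0.19 -0.69  0.23] q [-0.85  0.    2.07  0.89  0.88 -1.6 ]
rotleft [ 0.0052 -0.0007 -0.0052] to goal [ 0.0912  0.0193 -0.1004]
```

View pics/wrist2.png

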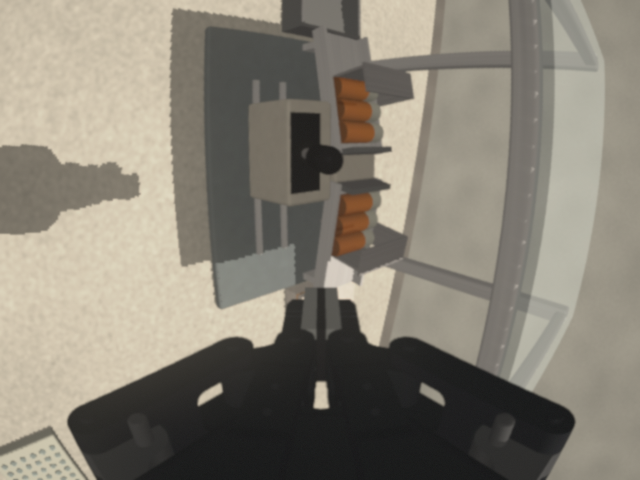

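View pics/top2.png

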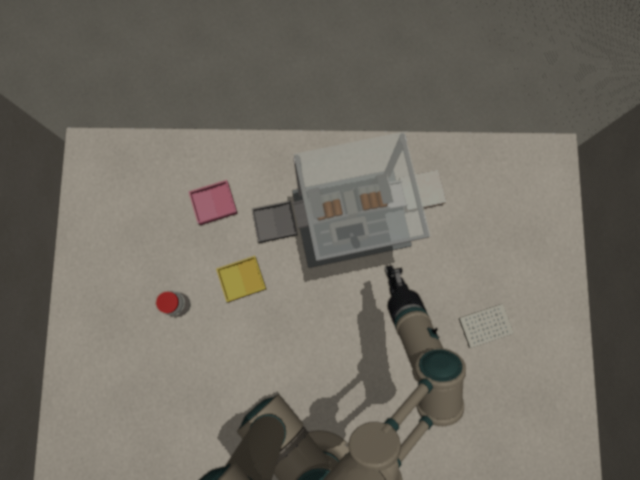

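The path to the lever is clear: the shield edge is to the right in the wrist view and the knob is at (322,158). I'll slide in along the tool axis, to the -y side of the knob.

Emit:
{"op": "move_arm", "data": {"series": [[[0.0091,0.0019,-0.01,0.0005,0,-0.0005,0],[0.0091,0.0019,-0.01,0.0005,0,-0.0005,0],[0.0091,0.0019,-0.01,0.0005,0,-0.0005,0],[0.0091,0.0019,-0.01,0.0005,0,-0.0005,0],[0.0091,0.0019,-0.01,0.0005,0,-0.0005,0],[0.0091,0.0019,-0.01,0.0005,0,-0.0005,0],[0.0091,0.0019,-0.01,0.0005,0,-0.0005,0],[0.0091,0.0019,-0.01,0.0005,0,-0.0005,0],[0.0091,0.0019,-0.01,0.0005,0,-0.0005,0],[0.0091,0.0019,-0.01,0.0005,0,-0.0005,0],[0,0,0,0,0,0,0],[0,0,0,0,0,0,0]]]}}

```text
clock: 4.35
position: [0.561, -0.1485, 0.1966]
ee_rot: [0.229, 0.583, 0.725, 0.286]
contact_force: [0.1, -0.9, -0.6]
width: 0.0001
```

```bash
python3 - <<'E'
from chk import *
import cv2
chk();
for n in("wrist","side"):
    cv2.imwrite(f"pics/{n}3.png",manip.get_image(n)["color"][:,:,::-1])
E
```

```text
t 4.35 w 0.0001 tip st [-0.0842 -0.0352  0.1432] F st [-0.07 -0.92 -0.56] q [-0.65  0.24  2.11  1.18  0.6  -1.82]
rotleft [-0.0011 -0.0007  0.0008] to goal [-0.      0.0002 -0.0005]
```

View pics/wrist3.png

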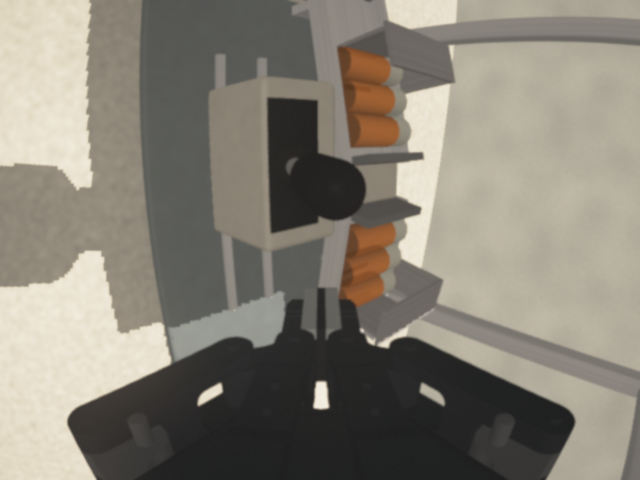

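View pics/side3.png

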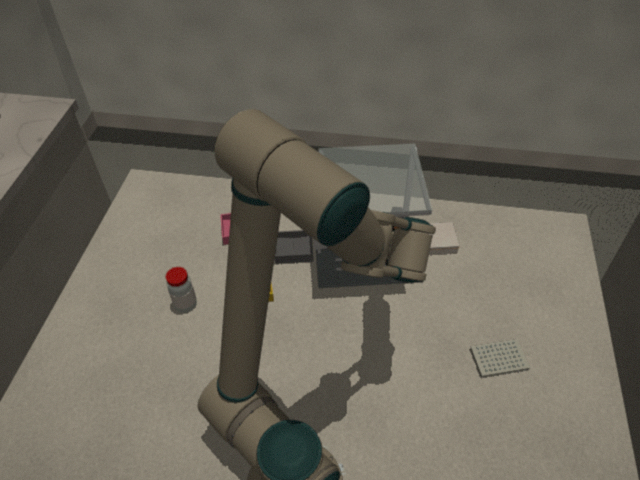

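The wrist image shows the fingertips beside the knob at (335,190), with the gap in view and nothing touched. Next I'll feel towards +y.

Emit:
{"op": "move_arm", "data": {"series": [[[-0.00043,0.00195,0,0,0,0,0],[-0.00043,0.00195,0,0,0,0,0],[-0.00043,0.00195,0,0,0,0,0],[-0.00043,0.00195,0,0,0,0,0],[-0.00043,0.00195,0,0,0,0,0],[-0.00043,0.00195,0,0,0,0,0],[-0.00043,0.00195,0,0,0,0,0],[-0.00043,0.00195,0,0,0,0,0],[-0.00043,0.00195,0,0,0,0,0],[-0.00043,0.00195,0,0,0,0,0],[-0.00043,0.00195,0,0,0,0,0],[-0.00043,0.00195,0,0,0,0,0]]]}}

```text
clock: 5.45
position: [0.5558, -0.1257, 0.1968]
ee_rot: [0.23, 0.584, 0.724, 0.286]
contact_force: [-0.6, -0.2, -0.1]
width: -0.0002
```

```bash
python3 - <<'E'
from chk import *
import cv2
chk();
cv2.imwrite(f"pics/wrist4.png",manip.get_image("wrist")["color"][:,:,::-1])
E
```

```text
t 5.45 w -0.0002 tip st [-0.0843 -0.0119  0.1434] F st [-0.63 -0.1  -0.1 ] q [-0.61  0.22  2.14  1.21  0.56 -1.82]
rotleft [-0.0009 -0.      0.0029] to goal [ 0.0051 -0.0226 -0.0008]
```

View pics/wrist4.png

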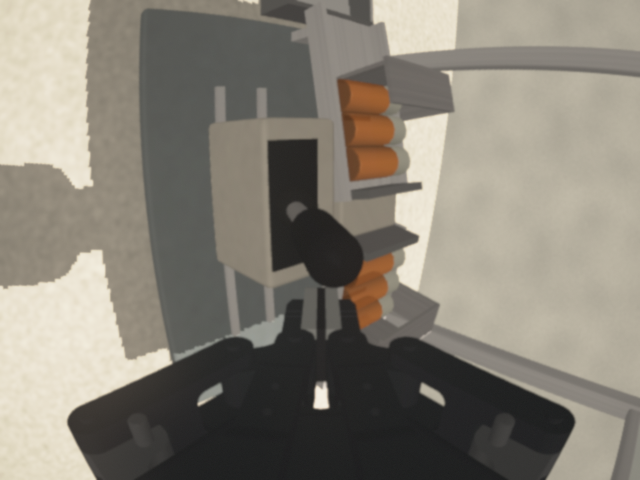

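The knob's lower edge is at about (335,285), just short of the fingertips, and nothing is in contact yet. I'll continue.

Emit:
{"op": "move_arm", "data": {"series": [[[-0.0003,0.0015,0,0,0,0,0],[-0.0003,0.0015,0,0,0,0,0],[-0.0003,0.0015,0,0,0,0,0],[-0.0003,0.0015,0,0,0,0,0],[-0.0003,0.0015,0,0,0,0,0],[-0.0003,0.0015,0,0,0,0,0],[-0.0003,0.0015,0,0,0,0,0],[-0.0003,0.0015,0,0,0,0,0]]]}}

```text
clock: 6.17
position: [0.5535, -0.114, 0.197]
ee_rot: [0.23, 0.584, 0.724, 0.285]
contact_force: [-0.5, -1.1, 0.9]
width: 0.0004
```

```bash
python3 - <<'E'
from chk import *
chk()
E
```

```text
t 6.17 w 0.0004 tip st [-8.410e-02 -1.000e-04  1.436e-01] F st [-0.69 -0.94  0.91] q [-0.59  0.21  2.15  1.23  0.55 -1.82]
rotleft [-0.0004  0.0002  0.0034] to goal [ 0.0074 -0.0342 -0.0009]
```

Emit:
{"op": "move_arm", "data": {"series": [[[-0.0003,0.0015,0,0,0,0,0],[-0.0003,0.0015,0,0,0,0,0],[-0.0003,0.0015,0,0,0,0,0],[-0.0003,0.0015,0,0,0,0,0],[-0.0003,0.0015,0,0,0,0,0],[-0.0003,0.0015,0,0,0,0,0]]]}}

```text
clock: 6.67
position: [0.5519, -0.1055, 0.1972]
ee_rot: [0.231, 0.584, 0.724, 0.285]
contact_force: [-2.1, -4.5, 3.2]
width: 0.0
```

```bash
python3 - <<'E'
from chk import *
import cv2
chk();
cv2.imwrite(f"pics/wrist5.png",manip.get_image("wrist")["color"][:,:,::-1])
E
```

```text
t 6.67 w 0.0 tip st [-0.0838  0.0085  0.1438] F st [-3.04 -3.95  3.22] q [-0.57  0.2   2.16  1.24  0.54 -1.82]
rotleft [0.0005 0.0007 0.0042] to goal [ 0.0091 -0.0428 -0.0011]
```

View pics/wrist5.png

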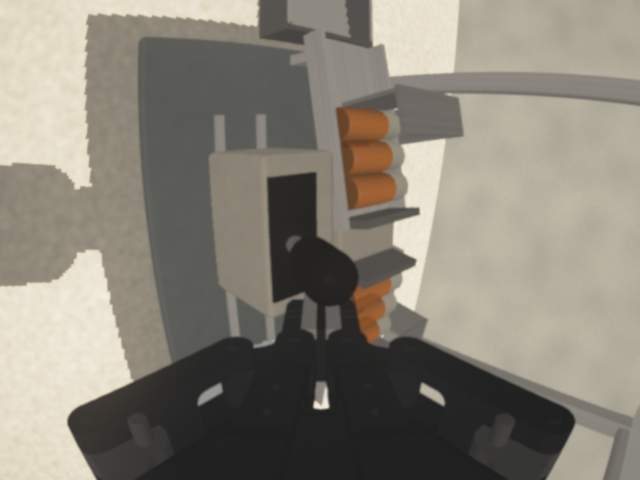

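The finger now presses on the knob and the spring force is building. I'll push on in smaller steps.

Emit:
{"op": "move_arm", "data": {"series": [[[-0.0003,0.0015,0,0,0,0,0],[-0.0003,0.0015,0,0,0,0,0],[-0.0003,0.0015,0,0,0,0,0],[-0.0003,0.0015,0,0,0,0,0]]]}}

```text
clock: 7.05
position: [0.5507, -0.0999, 0.1971]
ee_rot: [0.231, 0.585, 0.724, 0.285]
contact_force: [-1.1, -5.7, 3.5]
width: 0.0002
```

```bash
python3 - <<'E'
from chk import *
chk()
E
```

```text
t 7.05 w 0.0002 tip st [-0.0838  0.0141  0.1437] F st [-2.35 -5.34  3.55] q [-0.56  0.2   2.17  1.24  0.53 -1.82]
rotleft [0.0013 0.0004 0.0049] to goal [ 0.0103 -0.0483 -0.001 ]
```

Emit:
{"op": "move_arm", "data": {"series": [[[-0.0002,0.001,0,0,0,0,0],[-0.0002,0.001,0,0,0,0,0],[-0.0002,0.001,0,0,0,0,0],[-0.0002,0.001,0,0,0,0,0],[-0.0002,0.001,0,0,0,0,0]]]}}

```text
clock: 7.47
position: [0.5498, -0.0958, 0.1967]
ee_rot: [0.231, 0.585, 0.724, 0.284]
contact_force: [-0.5, -7.2, -0.1]
width: -0.0001
```

```bash
python3 - <<'E'
from chk import *
import cv2
chk();
cv2.imwrite(f"pics/wrist6.png",manip.get_image("wrist")["color"][:,:,::-1])
E
```

```text
t 7.47 w -0.0001 tip st [-0.0839  0.0181  0.1433] F st [-2.02 -6.93 -0.09] q [-0.55  0.2   2.17  1.25  0.52 -1.82]
rotleft [ 0.0029 -0.0001  0.0065] to goal [ 0.0112 -0.0524 -0.0007]
```

View pics/wrist6.png

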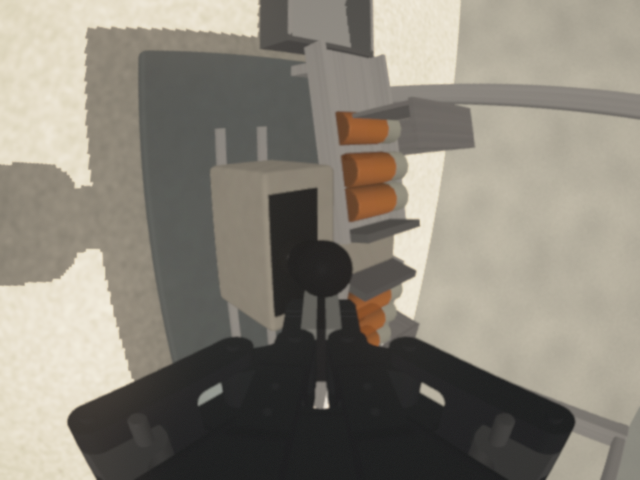

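The left gate is rising (plate around (430,120)) and the lever is nearly over. I'll keep on gently to the stop.

Emit:
{"op": "move_arm", "data": {"series": [[[-0.0002,0.001,0,0,0,0,0],[-0.0002,0.001,0,0,0,0,0],[-0.0002,0.001,0,0,0,0,0]]]}}

```text
clock: 7.77
position: [0.5492, -0.0934, 0.1965]
ee_rot: [0.232, 0.585, 0.724, 0.283]
contact_force: [-0.5, -8.9, -2.2]
width: -0.0001
```

```bash
python3 - <<'E'
from chk import *
chk()
E
```

```text
t 7.77 w -0.0001 tip st [-0.084   0.0205  0.143 ] F st [-2.4  -8.63 -2.24] q [-0.55  0.2   2.18  1.25  0.51 -1.81]
rotleft [ 0.0039 -0.0005  0.0075] to goal [ 0.0118 -0.0549 -0.0004]
```

Emit:
{"op": "move_arm", "data": {"series": [[[-0.0002,0.001,0,0,0,0,0],[-0.0002,0.001,0,0,0,0,0],[-0.0002,0.001,0,0,0,0,0]]]}}

```text
clock: 8.02
position: [0.549, -0.0921, 0.1965]
ee_rot: [0.233, 0.586, 0.723, 0.282]
contact_force: [1.3, -13.6, -3.3]
width: 0.0002
```

```bash
python3 - <<'E'
from chk import *
import cv2
chk();
cv2.imwrite(f"pics/wrist7.png",manip.get_image("wrist")["color"][:,:,::-1])
E
```

```text
t 8.02 w 0.0002 tip st [-0.084   0.0215  0.143 ] F st [ -1.61 -13.59  -3.29] q [-0.54  0.19  2.18  1.26  0.5  -1.81]
rotleft [ 0.0071 -0.0004  0.0106] to goal [ 0.012  -0.0562 -0.0004]
```

View pics/wrist7.png

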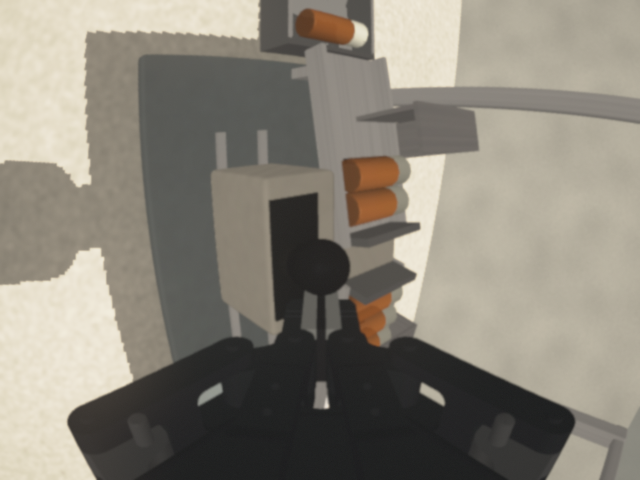

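The first vial has rolled into the tray (330,28), the lever is at its stop with about 14 N, and the second vial is held back. I'll hold briefly and then let the lever recentre.

Emit:
{"op": "move_arm", "data": {"series": [[[0,0,0,0,0,0,0],[0,0,0,0,0,0,0],[0,0,0,0,0,0,0],[0,0,0,0,0,0,0]]]}}

```text
clock: 8.4
position: [0.549, -0.0922, 0.1964]
ee_rot: [0.233, 0.586, 0.723, 0.282]
contact_force: [0.7, -12.7, -3.3]
width: -0.0001
```

Emit:
{"op": "move_arm", "data": {"series": [[[0.00043,-0.00195,0,0,0,0,0],[0.00043,-0.00195,0,0,0,0,0],[0.00043,-0.00195,0,0,0,0,0],[0.00043,-0.00195,0,0,0,0,0],[0.00043,-0.00195,0,0,0,0,0],[0.00043,-0.00195,0,0,0,0,0],[0.00043,-0.00195,0,0,0,0,0],[0.00043,-0.00195,0,0,0,0,0],[0.00043,-0.00195,0,0,0,0,0],[0.00043,-0.00195,0,0,0,0,0],[0.00043,-0.00195,0,0,0,0,0],[0.00043,-0.00195,0,0,0,0,0],[0.00043,-0.00195,0,0,0,0,0],[0.00043,-0.00195,0,0,0,0,0],[0.00043,-0.00195,0,0,0,0,0],[0.00043,-0.00195,0,0,0,0,0],[0.00043,-0.00195,0,0,0,0,0],[0.00043,-0.00195,0,0,0,0,0],[0.00043,-0.00195,0,0,0,0,0]]]}}

```text
clock: 9.98
position: [0.5564, -0.125, 0.1968]
ee_rot: [0.23, 0.584, 0.724, 0.286]
contact_force: [-0.2, -0.1, -0.7]
width: 0.0
```

Emit:
{"op": "move_arm", "data": {"series": [[[0,0,0,0,0,0,0],[0,0,0,0,0,0,0],[0,0,0,0,0,0,0],[0,0,0,0,0,0,0],[0,0,0,0,0,0,0],[0,0,0,0,0,0,0],[0,0,0,0,0,0,0],[0,0,0,0,0,0,0],[0,0,0,0,0,0,0],[0,0,0,0,0,0,0]]]}}

```text
clock: 10.82
position: [0.5564, -0.1249, 0.1969]
ee_rot: [0.23, 0.584, 0.724, 0.286]
contact_force: [0.1, 0.1, 0.6]
width: 0.0
```

```bash
python3 - <<'E'
from chk import *
import cv2
chk();
cv2.imwrite(f"pics/wrist8.png",manip.get_image("wrist")["color"][:,:,::-1])
E
```

```text
t 10.82 w 0.0 tip st [-0.0836 -0.0113  0.1435] F st [0.1  0.1  0.61] q [-0.61  0.22  2.14  1.21  0.56 -1.82]
rotleft [-0.0009 -0.      0.0028] to goal [ 0.0045 -0.0234 -0.0008]
```

View pics/wrist8.png

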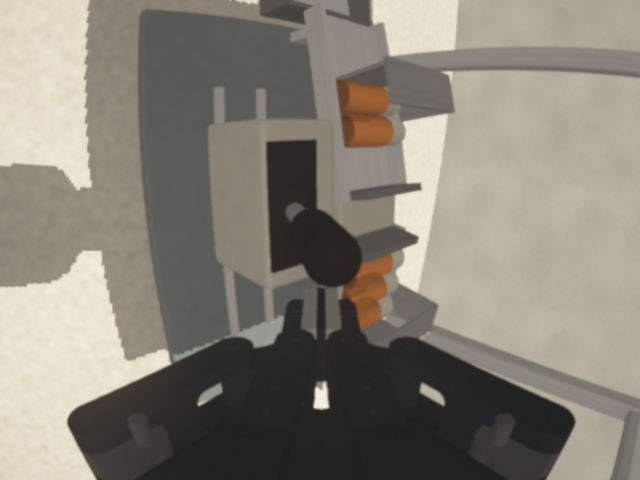

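The lever is centred again and the next vial has moved up to the gate (front vial (363,97), second (368,130)). I'll repeat the stroke.

Emit:
{"op": "move_arm", "data": {"series": [[[-0.00043,0.00195,0,0,0,0,0],[-0.00043,0.00195,0,0,0,0,0],[-0.00043,0.00195,0,0,0,0,0],[-0.00043,0.00195,0,0,0,0,0],[-0.00043,0.00195,0,0,0,0,0],[-0.00043,0.00195,0,0,0,0,0],[-0.00043,0.00195,0,0,0,0,0],[-0.00043,0.00195,0,0,0,0,0],[-0.00043,0.00195,0,0,0,0,0],[-0.00043,0.00195,0,0,0,0,0],[-0.00043,0.00195,0,0,0,0,0],[-0.00043,0.00195,0,0,0,0,0],[-0.00043,0.00195,0,0,0,0,0],[-0.00043,0.00195,0,0,0,0,0],[-0.00043,0.00195,0,0,0,0,0],[-0.00043,0.00195,0,0,0,0,0]]]}}

```text
clock: 12.2
position: [0.55, -0.0956, 0.1969]
ee_rot: [0.231, 0.585, 0.724, 0.284]
contact_force: [2.0, -6.8, -0.7]
width: 0.0003
```

Emit:
{"op": "move_arm", "data": {"series": [[[-0.0002,0.001,0,0,0,0,0],[-0.0002,0.001,0,0,0,0,0],[-0.0002,0.001,0,0,0,0,0],[-0.0002,0.001,0,0,0,0,0],[0,0,0,0,0,0,0]]]}}

```text
clock: 12.62
position: [0.5493, -0.0926, 0.1965]
ee_rot: [0.232, 0.585, 0.723, 0.283]
contact_force: [1.2, -9.4, -3.2]
width: 0.0
```

```bash
python3 - <<'E'
from chk import *
import cv2
chk();
cv2.imwrite(f"pics/wrist9.png",manip.get_image("wrist")["color"][:,:,::-1])
E
```

```text
t 12.62 w 0.0 tip st [-0.0837  0.0212  0.1431] F st [-0.8  -9.43 -3.21] q [-0.54  0.2   2.18  1.25  0.51 -1.81]
rotleft [ 0.0046 -0.0004  0.0082] to goal [ 0.0117 -0.0557 -0.0004]
```

View pics/wrist9.png

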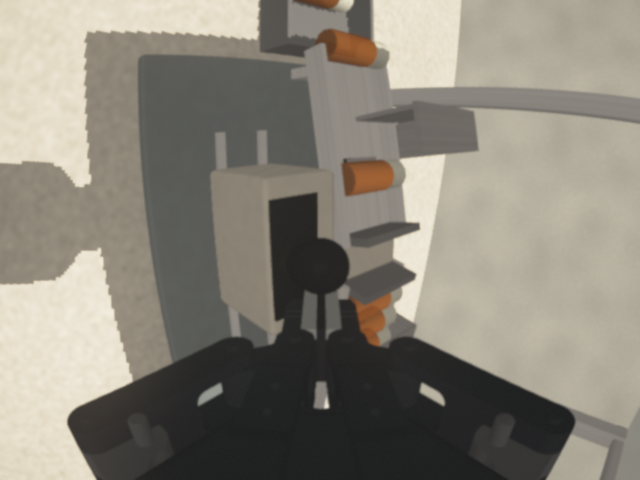

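The second vial is rolling out (350,48) and the third is held at (368,177). I'll press to 11–18 N as asked and hold.

Emit:
{"op": "move_arm", "data": {"series": [[[-0.0002,0.001,0,0,0,0,0],[-0.0002,0.001,0,0,0,0,0],[0,0,0,0,0,0,0],[0,0,0,0,0,0,0],[0,0,0,0,0,0,0],[0,0,0,0,0,0,0]]]}}

```text
clock: 13.17
position: [0.5493, -0.0922, 0.1965]
ee_rot: [0.233, 0.586, 0.723, 0.282]
contact_force: [2.1, -11.3, -3.3]
width: -0.0001
```

```bash
python3 - <<'E'
from chk import *
import cv2
chk();
cv2.imwrite(f"pics/wrist10.png",manip.get_image("wrist")["color"][:,:,::-1])
E
```

```text
t 13.17 w -0.0001 tip st [-0.0837  0.0214  0.1431] F st [ -0.35 -11.53  -3.33] q [-0.54  0.19  2.18  1.26  0.5  -1.81]
rotleft [ 0.0071 -0.0002  0.0109] to goal [ 0.0117 -0.0561 -0.0005]
```

View pics/wrist10.png

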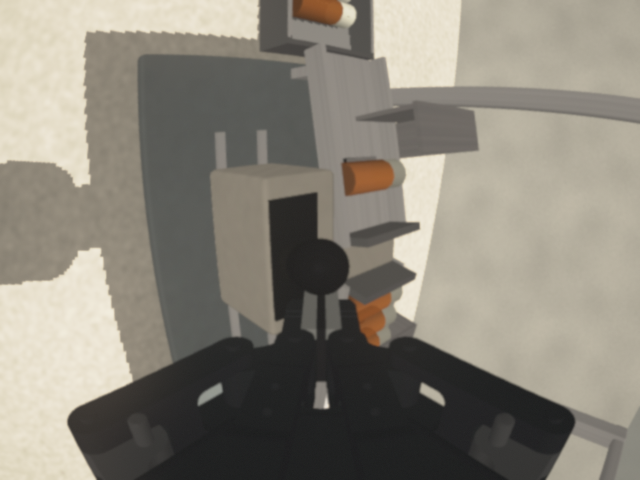

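The second vial is now in the tray and the lane before the gate is clear. I'll release the lever and back out along the tool axis.

Emit:
{"op": "move_arm", "data": {"series": [[[0.00043,-0.00195,0,0,0,0,0],[0.00043,-0.00195,0,0,0,0,0],[0.00043,-0.00195,0,0,0,0,0],[0.00043,-0.00195,0,0,0,0,0],[0.00043,-0.00195,0,0,0,0,0],[0.00043,-0.00195,0,0,0,0,0],[0.00043,-0.00195,0,0,0,0,0],[0.00043,-0.00195,0,0,0,0,0],[0.00043,-0.00195,0,0,0,0,0],[0.00043,-0.00195,0,0,0,0,0],[0.00043,-0.00195,0,0,0,0,0],[0.00043,-0.00195,0,0,0,0,0],[0.00043,-0.00195,0,0,0,0,0],[0.00043,-0.00195,0,0,0,0,0],[0.00043,-0.00195,0,0,0,0,0],[0.0009,-0.004,0,0,0,0,0],[0.0009,-0.004,0,0,0,0,0],[0.0009,-0.004,0,0,0,0,0],[0.0009,-0.004,0,0,0,0,0],[0.0009,-0.004,0,0,0,0,0]]]}}

```text
clock: 14.88
position: [0.5594, -0.1374, 0.1968]
ee_rot: [0.23, 0.584, 0.724, 0.286]
contact_force: [1.0, 1.2, -1.2]
width: 0.0
```

Emit:
{"op": "move_arm", "data": {"series": [[[-0.01,-0.0022,0.011,0,0,0,0],[-0.01,-0.0022,0.011,0,0,0,0],[-0.01,-0.0022,0.011,0,0,0,0],[-0.01,-0.0022,0.011,0,0,0,0],[-0.01,-0.0022,0.011,0,0,0,0],[-0.01,-0.0022,0.011,0,0,0,0],[-0.01,-0.0022,0.011,0,0,0,0],[-0.01,-0.0022,0.011,0,0,0,0],[-0.01,-0.0022,0.011,0,0,0,0],[-0.02,-0.002,0,0,0,0,0],[-0.02,-0.002,0,0,0,0,0],[0,0,0,0,0,0,0],[0,0,0,0,0,0,0],[0,0,0,0,0,0,0]]]}}

```text
clock: 16.05
position: [0.4297, -0.1613, 0.2961]
ee_rot: [0.23, 0.584, 0.724, 0.286]
contact_force: [1.0, -0.8, 0.1]
width: 0.0
```

```bash
python3 - <<'E'
from chk import *
import cv2
chk();
for n in("wrist","top","side"):
    cv2.imwrite(f"pics/{n}11.png",manip.get_image(n)["color"][:,:,::-1])
a=cv2.imread("pics/top11.png")[125:275,245:455];b=cv2.imread("pics/side11.png")[135:285,260:470]
cv2.imwrite("pics/z11.png",cv2.convertScaleAbs(np.vstack([cv2.resize(a,(420,300)),cv2.resize(b,(420,300))]),alpha=1.4))
E
```

```text
t 16.05 w 0.0 tip st [-0.2152 -0.0197  0.2428] F st [ 0.75 -1.03  0.07] q [-0.94 -0.06  2.13  0.89  0.93 -1.66]
rotleft [-0.0007  0.0006  0.0039] to goal [ 0.1313  0.013  -0.1001]
```

View pics/wrist11.png

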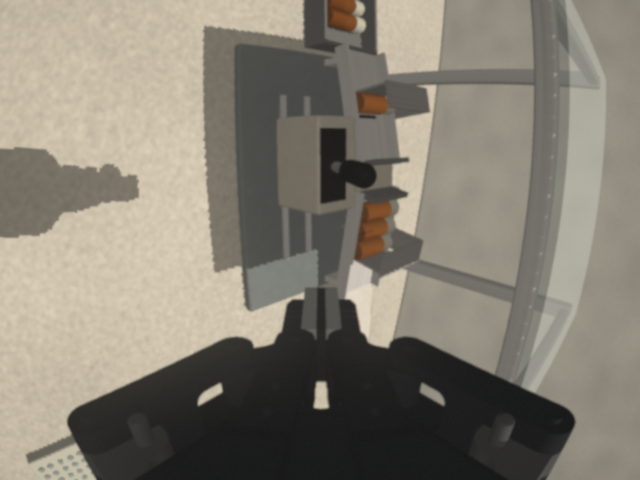

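View pics/z11.png

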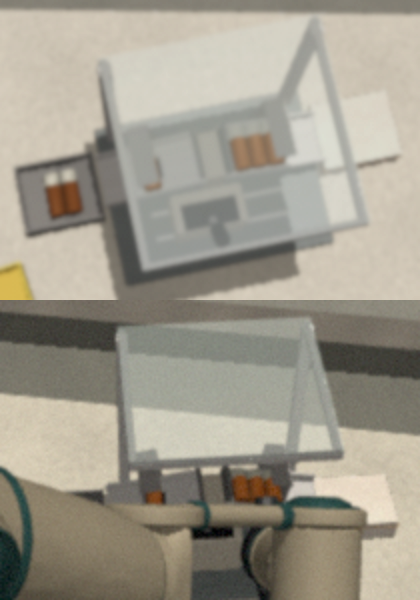

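Two vials lie in the tray (63,190 in the enlarged top view). The third is behind the closed left gate, the right lane still holds all three, and the lever is upright. The robot is touching nothing, so I'm handing in the job.

```bash
python3 - <<'E'
from rig import manip
print(manip.sign_off())
E
```

```text
the job is handed in; nothing more can be done
None
```

Two vials rolled out of the left (+y) lane into the grey catch tray, one after the other, and I handed the job in at about 16 s of the 54 s allowed.

- **How it was done:** I found the station pose from the side and top images, with the knob about 17 mm to the left of its middle. I reached in under the shield with the tool leaning 43° and pushed the knob with the closed fingers. The lever recentred between the two strokes and the next vial moved up to the gate.
- **Push force:** At the stop I read about 13.6 N on the first stroke and 11.5 N on the second. On each stroke the vial started to roll before the hold force reached 11 N.
- **Last checks:**
  - The top and wrist views show both vials in the tray.
  - The third vial is held behind the closed left gate, and the right lane still has its three vials.
  - The lever is centred, and the arm is clear with only sensor noise in the force reading.
  - I did not look specifically at the jar or the microplate at the end, but the arm never went near them.
- **What did not go to plan:** Joint 6 ran to the end of its range (-2.7 rad) during the first approach, though the move showed no error. I corrected this by turning the tool a quarter turn.

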